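Hook the blue stamp out of its canister

ROBOT

A 6-joint arm with a two-finger parallel gripper is mounted at the origin on the work surface. World frame = base frame: x ahead of the robot, y to its left, z up, the work surface at z = 0. Lengths are in m, angles in rad, forces in N, time in s.
With the tool pointing down it reaches from about 0.25 to 0.725 m from the base axis. Payload 4 kg.
Tool frame: the origin (TCP) lies at the very end of the fingers, on their centre line; the grasp point (between the pads) lies 19 mm behind it; z points along the fingers, y is the direction in which the jaws open and shut (so a half turn about z gives the same grasp; the last joint's range is limited). The gripper opens to 85 mm and grips with 20 to 120 N. Pads are 22 mm wide; open, the fingers measure 114 mm over their backs; the gripper's body (76 mm by 85 mm) begins 54 mm behind the grasp point. The pads swing forward as they close: fully open they stand 13 mm farther back than shut.
Start: joints at [1.209, 0.241, 0.005, 1.335, 0, 1.571], TCP at [0.177, 0.468, 0.231] pointing down, gripper open.
Joint ranges: [-2.72, 2.72], [-1.05, 1.87], [-1.09, 1.28], [-1.99, 2.15], [-1.42, 1.44], [-3.14, 3.14]. Speed limits (rad/s): [2.79, 2.79, 3.14, 3.14, 3.14, 3.14].

INTERFACE

Orientations are given as a unit quaternion [x, y, z, w].
In Python, from workcell import bot, camera gives the robot as it stands. The module is installed in compiled form; this text tells all that it offers.
- The arm moves only by the tool send_rows, never from a script. Its argument "deltas" is a list of rows, each an object with "grip": the opening, from 0 (shut) to 1 (fully open); "translation": the shift along the tool's x, y, z in m, a list of three; "twist": the turn, a rotation vector about the tool's x, y, z in degrees, a list of three. A call has 1 to 5 rows; each row is the pose to reach, as a shift and turn from the pose measured when the call began, along the tool's axes at that moment; what a row does not reach only later rows make up. A row lasts 1/8 s, in which the tool goes at most 62.5 mm and 10.7 degrees, less where a joint would pass 70% of its speed; a pose out of reach is approached as far as the arm can. A call with a gripper value outside its range is refused whole. The fingers move at their own pace and stop on an object; the grip force is fixed at half the most. Time passes only in rows, so rows that repeat a pose let the fingers close. It gives the time, the measured TCP pose, the force and the opening at its end, in the units of the state.
- bot.get_obs(): the state, without advancing time (a new reading comes with each control period).
- camera(name): name is "scene" or "top" or "wrist"; returns a dict with "color" (420x560x3 uint8, blue, green, red), "intrinsics" (3x3 intrinsics, pixels), "xyz" and "rotation" of the camera in the world. Camera axes: x right, y down, z forward; pixel columns grow to the right and rows downward; lengths in m; the calibration is good to about 2 mm. The wrist camera is an equidistant fisheye: a pixel r from the principal point sees the ray r / f radians off the axis. A picture is of the moment at which its call begins. There is no depth.
- bot.job_done(): hands the job in, once; it reports no verdict.
The state is a dict: "clock": time; "joint_pos": joint angles; "joint_vel": joint speeds; "tau": joint torques, N m; "eef_pos": TCP position; "tool_rot": TCP orientation; "ft_force": force on the tool from outside, world axes, zero at the start; "ft_torque": the same for the moment, N m; "grip_width": finger opening in m.
Only numpy, scipy, OpenCV 4.12 (cv2) and the standard library are available. Lean on these libraries where they do the work, as an engineer would, in place of code of your own. Each camera call takes 0.05 s, during which the arm holds its last target.

TASK

Use the hook tool to lift the blue gingerbread stamp by its wire loop out of its deep canister and set it down gently, upright and wholly on the white dotted board, without touching the stamp with the fingers. Then unhook, hang the hook tool back in the stand it came from, and leave the brown stamp where it is.

Things in the scene. Friction and masses are not known exactly. Their poses are not given: they have to be found in the camera images.
- hook: Hook tool, 0.12 kg, hung upright in a stand. Origin: centre of collar underside, z up. mm: red handle 30 (x) by 24 (y), z 5 to 65; white collar 80 across, z 0 to 5, red mark on its +x side. 5 mm steel wire runs down at x -11, crosses to x +11 (U floor z -100 to -95) and up to the open tip, top z -82.5, at x +11. Fixed stand: 110 mm plate, top 138 above table; wire hangs in its 52 mm square hole.
- stamp_blue: Blue stamp, 0.14 to 0.28 kg, loose on the floor of one of two canisters, within 4 mm of its axis: disc 76 mm across, 20 thick, with a steel loop on top. Origin: centre of underside, z up. Loop: upright arch of 5 mm wire in the stamp's y-z plane, so its opening faces along x; legs at y +-20 mm, 35 mm clear between; at the peak its underside is at z 59.5 mm, its top at z 64.5.
- stamp_brown: Brown stamp, same shape, size and axes as the blue one, in the other canister. The two canisters are alike: white, round, fixed, open on top, bore 94 mm across, outside 102 mm, rim 115 mm above the table, inner floor 4 mm above it.
- board: White board with a ring of blue dots, 220 mm (its x) by 200 mm (its y), 6 mm thick, fixed flat on the table. Origin: centre of its underside; its top is 6 mm above the table.

How it is judged:
On the way:
1. the blue stamp hangs on the hook, its underside clear above the canister's rim (height (world z) of stamp_blue above 0.116 m and contact force between hook and stamp_blue above 0.3 N), for 0.1 s.
At the end, for the whole second after the job is handed in: Blue stamp at rest, flat on the board (within 6 degrees), its centre within 70 mm (board x) and 60 mm (board y) of the board centre; hook tool at rest in its stand, within 30 mm of its start and 8 degrees of upright; brown stamp within 30 mm of its start (x of stamp_blue in the frame of board between -0.07 and 0.07 m and y of stamp_blue in the frame of board between -0.06 and 0.06 m and height (world z) of stamp_blue between 0.003 and 0.01 m and angle between stamp_blue's own z axis and vertical below 0.1 rad and linear speed of each of stamp_blue, hook below 0.02 m/s and distance of each of hook, stamp_brown from where it was at the start of the episode below 0.03 m and angle between hook's own z axis and vertical below 0.15 rad); the robot touches nothing.
It fails at once if the fingers touch the blue stamp (contact force between the fingers and stamp_blue above 0.5 N).
It fails at once if the brown stamp is moved more than 30 mm (distance of stamp_brown from where it was at the start of the episode above 0.03 m).
It fails at once if the blue stamp is dropped on the board (faster than 0.6 m/s close above it) (linear speed of stamp_blue above 0.6 m/s and horizontal distance between stamp_blue and board below 0.15 m and height (world z) of stamp_blue below 0.08 m).
It also fails if it takes over 67 s, if anything falls off the work surface, if the arm or the gripper's body presses on something with over 40 N, if the wrist force passes 120 N, or if a joint passes its speed limit or range.

## Working session

There is one attempt and no reset: what is moved stays moved. The work goes in short steps, Python scripts to look and compute and a tool call to move; the robot and the scene stay as the last step left them, time stands still between calls to the robot, and variables do not carry over. Pictures are saved under pics/ and viewed, and the job is handed in when it is done.

Besides the shell and the picture viewer there is one more tool, called after ">>>" in YAML: its name, and indented under it one key for each argument. send_rows: Moves the arm, as the interface text tells. Its arguments: {"type":"object","properties":{"deltas":{"type":"array","items":{"type":"object","properties":{"grip":{"type":"number"},"translation":{"type":"array","items":{"type":"number"}},"twist":{"type":"array","items":{"type":"number"}}}}}},"required":["deltas"]}

```bash
mkdir -p pics; ls; python3 - <<'E'
from workcell import bot,camera
import cv2
print(bot.get_obs())
for n in("scene","top","wrist"):
    c=camera(n); cv2.imwrite(f"pics/a_{n}.png",c["color"]); print(n,c["intrinsics"],c["xyz"],c["rotation"])
E
```

```text
pics
{'clock': 0.0, 'joint_pos': array([ 1.20897471e+00,  2.41430710e-01,  3.69966920e-03,  1.33519222e+00,
       -1.15677227e-05,  1.57082065e+00]), 'joint_vel': array([-0.00133179,  0.0004634 ,  0.00054343, -0.00036717, -0.00026495,
        0.00120632]), 'tau': array([ 7.12045839e-04, -3.72315967e+01,  2.52408046e+01,  1.69660861e-02,
        2.26700618e-04,  9.40640291e-06]), 'eef_pos': array([0.17676545, 0.46702558, 0.23039473]), 'tool_rot': array([ 1.79937445e-01,  9.83677480e-01, -1.04715542e-03, -1.85642919e-04]), 'ft_force': array([ 0.87487327, -0.07171483,  0.33411472]), 'ft_torque': array([ 0.04025208, -0.01811381, -0.02980664]), 'grip_width': 0.08496443564112836}
scene [[387.44637018   0.         280.72560303]
 [  0.         387.44637018 208.28353785]
 [  0.           0.           1.        ]] [1.21570412 0.08005496 0.5685499 ] [ 0.58568069  0.65610009 -0.36091429 -0.31024455]
top [[449.93367741   0.         286.1493648 ]
 [  0.         449.93367741 223.0229654 ]
 [  0.           0.           1.        ]] [ 0.38078115 -0.00319815  1.06345634] [-0.70026059  0.70973671 -0.04478809  0.06247356]
wrist [[325.1922621    0.         276.82347386]
 [  0.         325.1922621  210.82866121]
 [  0.           0.           1.        ]] [0.10510988 0.49457692 0.37276314] [0.81337528 0.56181663 0.08484358 0.12483712]
```

View pics/a_scene.png

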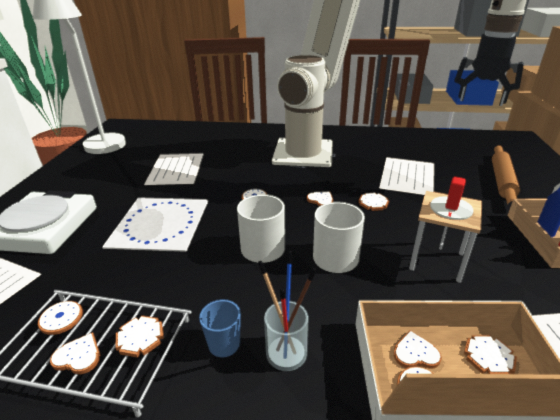

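View pics/a_top.png

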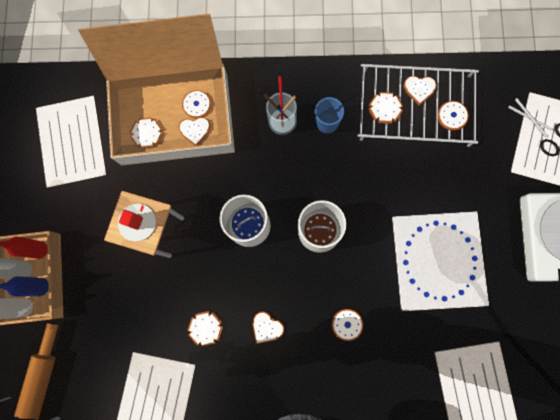

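View pics/a_wrist.png

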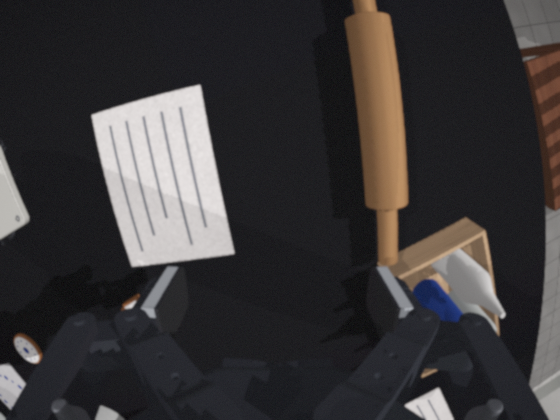

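The top view shows the stand with the red hook handle at about (137,222), the blue stamp's canister at (246,222), the brown one at (322,227) and the board at (440,260). Next I'll build helpers and zoom in.

```bash
cat > h.py <<'E'
import numpy as np,cv2
from scipy.spatial.transform import Rotation as R
from workcell import bot,camera
def onplane(c,uv,z):
    K=c["intrinsics"];uv=np.atleast_2d(uv).astype(float)
    d=np.c_[(uv[:,0]-K[0,2])/K[0,0],(uv[:,1]-K[1,2])/K[1,1],np.ones(len(uv))]
    d=R.from_quat(c["rotation"]).apply(d); p=np.array(c["xyz"])
    return p+d*((z-p[2])/d[:,2])[:,None]
def proj(c,P):
    q=R.from_quat(c["rotation"]).inv().apply(np.atleast_2d(P)-np.array(c["xyz"]))
    K=c["intrinsics"]; return np.c_[K[0,0]*q[:,0]/q[:,2]+K[0,2],K[1,1]*q[:,1]/q[:,2]+K[1,2]]
def crop(img,x0,y0,x1,y1,s,name):
    cv2.imwrite("pics/"+name,cv2.resize(img[y0:y1,x0:x1],None,fx=s,fy=s,interpolation=cv2.INTER_CUBIC))
E
python3 - <<'E'
from h import *
c=camera("top");img=c["color"]
crop(img,100,185,360,265,3,"b_top.png")
s=camera("scene"); crop(s["color"],400,160,500,290,4.5,"b_sc.png")
hsv=cv2.cvtColor(img,cv2.COLOR_BGR2HSV)
# board: white region
m=((hsv[...,2]>90)&(hsv[...,1]<70)).astype(np.uint8); m[:, :385]=0;m[:,495:]=0;m[:205]=0;m[320:]=0
m=cv2.morphologyEx(m,cv2.MORPH_CLOSE,np.ones((9,9)))
cs,_=cv2.findContours(m,cv2.RETR_EXTERNAL,cv2.CHAIN_APPROX_NONE);k=max(cs,key=cv2.contourArea)
hu=cv2.convexHull(k)[:,0,:].astype(float)
w=onplane(c,hu,.006)[:,:2].astype(np.float32);print("board",cv2.minAreaRect(w))
# red handle
m=(((hsv[...,0]<8)|(hsv[...,0]>172))&(hsv[...,1]>150)&(hsv[...,2]>60)).astype(np.uint8)
m2=m.copy()*0;m2[190:250,110:165]=m[190:250,110:165]
cs,_=cv2.findContours(m2,cv2.RETR_EXTERNAL,cv2.CHAIN_APPROX_NONE)
for k in cs: print("red",cv2.contourArea(k),cv2.boundingRect(k),cv2.minAreaRect(k))
# rims
for x0,x1 in((210,284),(284,360)):
    m=((hsv[...,2]>110)&(hsv[...,1]<60)).astype(np.uint8);m[:, :x0]=0;m[:,x1:]=0;m[:185]=0;m[270:]=0
    cs,_=cv2.findContours(m,cv2.RETR_EXTERNAL,cv2.CHAIN_APPROX_NONE);k=max(cs,key=cv2.contourArea)
    w=onplane(c,k[:,0,:],.115)[:,:2].astype(np.float32);print("rim",cv2.minEnclosingCircle(w),cv2.fitEllipse(w))
E
```

```text
board ((0.45000675320625305, -0.33306795358657837), (0.2209239900112152, 0.20150761306285858), 2.7322492599487305)
red 252.0 (119, 210, 23, 19) ((130.45001220703125, 219.1500244140625), (20.55480194091797, 13.914020538330078), 18.434947967529297)
red 3.5 (140, 206, 3, 5) ((141.45001220703125, 208.1500244140625), (1.5811388492584229, 4.427187919616699), 18.434947967529297)
rim ((0.5343245267868042, 0.10772469639778137), 0.05787171795964241) ((0.5346429944038391, 0.10901252180337906), (0.10029637813568115, 0.11498179286718369), 123.35807037353516)
rim ((0.5195307731628418, -0.05373845621943474), 0.05629796162247658) ((0.520154595375061, -0.054299600422382355), (0.10011271387338638, 0.11093107610940933), 67.66251373291016)
```

View pics/b_top.png

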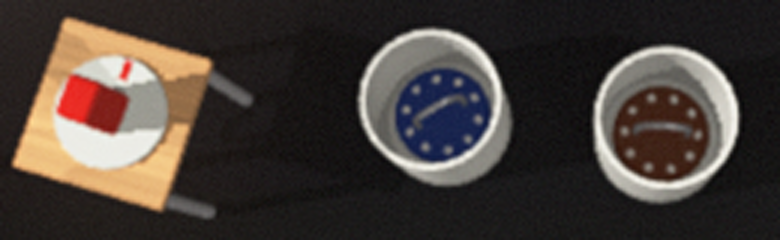

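View pics/b_sc.png

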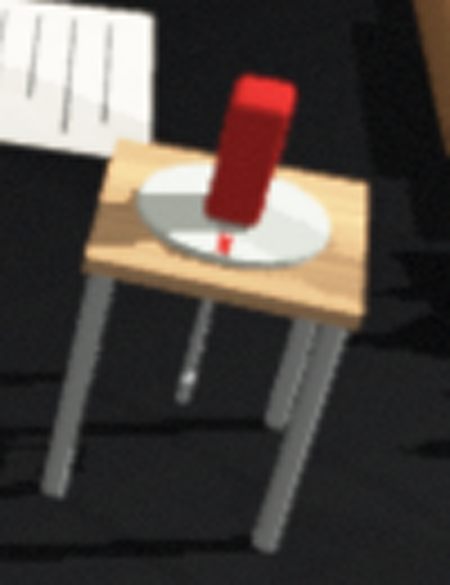

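```bash
python3 - <<'E'
from h import *
c=camera("top");img=c["color"]
crop(img,105,190,180,260,10,"c_hook.png")
crop(img,215,190,280,250,12,"c_can.png")
hsv=cv2.cvtColor(img,cv2.COLOR_BGR2HSV)
def circ(P,n=3000,tol=.0015,r=None):
    rng=np.random.default_rng(0);best=None
    for _ in range(n):
        a=P[rng.choice(len(P),3,False)]
        A=np.c_[2*a,np.ones(3)]
        try:s=np.linalg.solve(A,(a**2).sum(1))
        except Exception:continue
        rr=np.sqrt(max(s[2]+s[0]**2+s[1]**2,0))
        if r and abs(rr-r)>.003:continue
        k=abs(np.hypot(*(P-s[:2]).T)-rr)<tol
        if best is None or k.sum()>best.sum():best=k
    a=P[best];s=np.linalg.lstsq(np.c_[2*a,np.ones(len(a))],(a**2).sum(1),rcond=None)[0]
    return s[:2],np.sqrt(s[2]+s[0]**2+s[1]**2),best.sum(),len(P)
def cont(m,win):
    x0,y0,x1,y1=win;q=np.zeros(m.shape,np.uint8);q[y0:y1,x0:x1]=m[y0:y1,x0:x1]
    cs,_=cv2.findContours(q,cv2.RETR_EXTERNAL,cv2.CHAIN_APPROX_NONE);return max(cs,key=cv2.contourArea)[:,0,:].astype(float),q
blue=(hsv[...,0]>100)&(hsv[...,0]<130)&(hsv[...,1]>120)
blue=cv2.morphologyEx(blue.astype(np.uint8),cv2.MORPH_CLOSE,np.ones((5,5)))
k,_=cont(blue,(215,190,280,250));print("bluedisc",circ(onplane(c,k,.024)[:,:2],r=.038))
white=((hsv[...,2]>110)&(hsv[...,1]<60))
for n,w in(("blue",(210,185,284,250)),("brown",(284,185,360,255))):
    k,_=cont(white,w);print("rim",n,circ(onplane(c,k,.115)[:,:2],r=.051))
# collar: low saturation bright
wc=((hsv[...,2]>90)&(hsv[...,1]<50))
k,q=cont(wc,(112,195,165,248));print("collar",circ(onplane(c,k,.143)[:,:2],r=.04))
red=(((hsv[...,0]<8)|(hsv[...,0]>172))&(hsv[...,1]>120)&(hsv[...,2]>60))
ys,xs=np.nonzero(red[200:214,137:147]);print("mark",onplane(c,[xs.mean()+137,ys.mean()+200],.143))
E
```

```text
bluedisc (array([0.54194761, 0.11368466]), np.float64(0.03496737766529157), np.int64(68), 83)
rim blue (array([0.53890281, 0.11183697]), np.float64(0.050772017227595494), np.int64(93), 141)
rim brown (array([ 0.52334738, -0.05558194]), np.float64(0.050791795339420326), np.int64(97), 139)
collar (array([0.52881885, 0.3318529 ]), np.float64(0.038763214278447776), np.int64(89), 154)
mark [[0.5590964  0.32202861 0.143     ]]
```

View pics/c_hook.png

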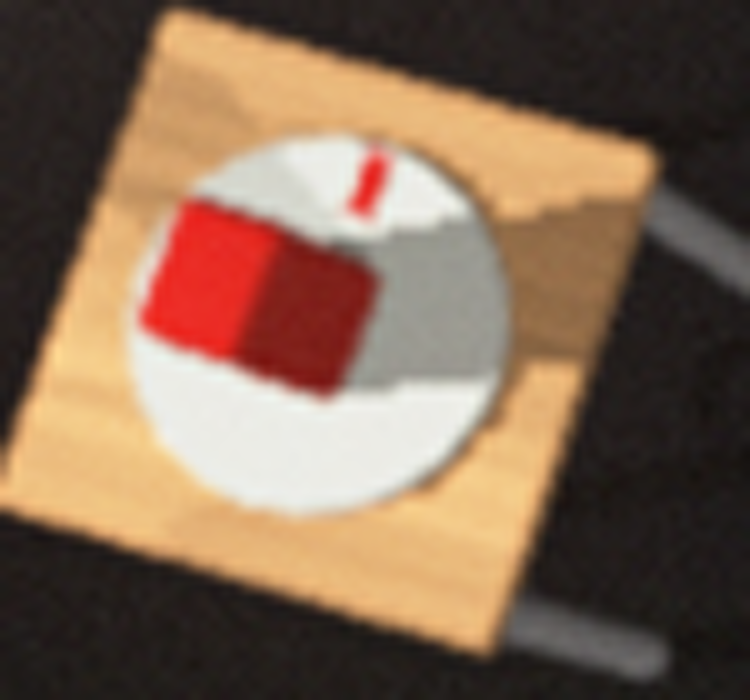

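View pics/c_can.png

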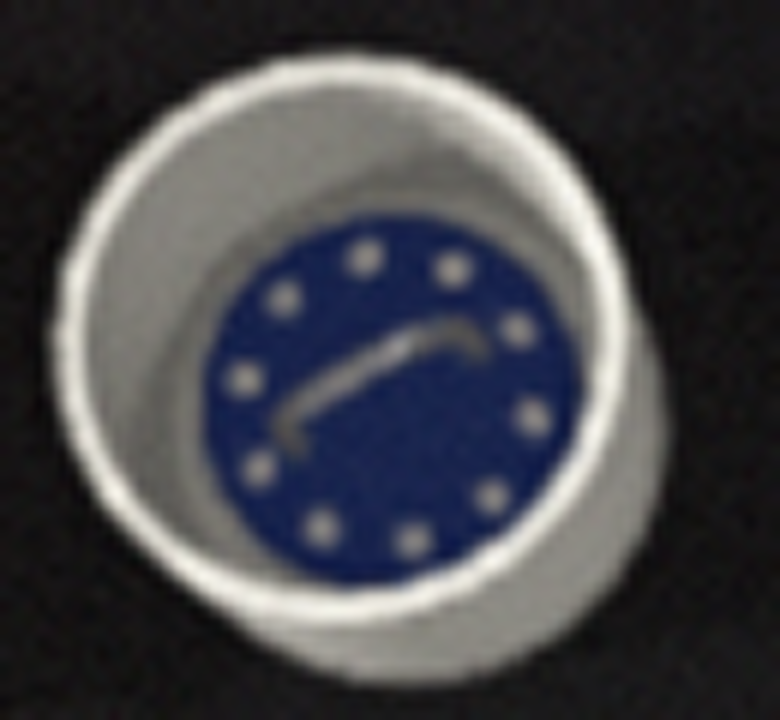

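Hook crop: the handle top has corners near (190,200), (280,238), (235,360) and (140,325), and the mark lies at (370,185). Canister crop: 10 dots ring the disc, and the loop's bar runs from about (280,412) to (470,325) with its feet at (295,455) and (483,355).

```bash
python3 - <<'E'
from h import *
c=camera("top")
f=lambda p,s,o:np.array(p,float)/s-.5+.5/s+np.array(o)
d=f([(365,258),(453,269),(518,330),(533,417),(491,497),(413,540),(322,528),(259,468),(245,379),(284,299)],12,(215,190))
w=onplane(c,d,.024)[:,:2];print("dots",w.mean(0),np.hypot(*(w-w.mean(0)).T))
ft=onplane(c,f([(295,455),(483,355)],12,(215,190)),.024)[:,:2];print("feet",ft,ft.mean(0),np.linalg.norm(ft[1]-ft[0]),np.degrees(np.arctan2(*(ft[0]-ft[1])[::-1])))
b=onplane(c,f([(275,412),(470,323)],12,(215,190)),.063)[:,:2];print("bar",b.mean(0),np.linalg.norm(b[1]-b[0]),np.degrees(np.arctan2(*(b[0]-b[1])[::-1])))
b=onplane(c,f([(300,390),(420,328)],12,(215,190)),.066)[:,:2];print("bar mid",b.mean(0),np.degrees(np.arctan2(*(b[0]-b[1])[::-1])))
o=(105,190)
t=onplane(c,f([(190,200),(280,238),(235,360),(140,325)],10,o),.203)[:,:2];print("handle",t.mean(0),np.linalg.norm(np.roll(t,-1,0)-t,axis=1),[np.degrees(np.arctan2(*(q)[::-1])) for q in (t[0]-t[3],t[1]-t[2])])
p=onplane(c,f([(160,5),(662,150),(497,658),(-5,505)],10,o),.138)[:,:2];print("plate",p.mean(0),np.linalg.norm(np.roll(p,-1,0)-p,axis=1),[np.degrees(np.arctan2(*(q)[::-1])) for q in (p[0]-p[3],p[1]-p[2])])
m=onplane(c,f([(378,152),(360,215)],10,o),.143)[:,:2];q=m[0]-m[1];print("mark",m,np.degrees(np.arctan2(q[1],q[0])))
m=m.mean(0)-[.529,.332];print(np.degrees(np.arctan2(m[1],m[0])))
# collar edge 
e=onplane(c,f([(128,315),(510,315),(330,133),(315,515)],10,o),.143)[:,:2];print("collar",e)
E
```

```text
dots [0.54216854 0.1139647 ] [0.0282706  0.02840577 0.02859073 0.02861212 0.02817981 0.02839913
 0.02844655 0.02857475 0.02840562 0.02864002]
feet [[0.53124096 0.13218153]
 [0.55042639 0.09541588]] [0.54083367 0.1137987 ] 0.041470396425780154 117.55691912263478
bar [0.54201174 0.11253602] 0.040232906085739706 114.03091939563673
bar mid [0.54317711 0.11455185] 116.88590225951285
handle [0.52818175 0.33165913] [0.01976825 0.02530164 0.02036018 0.02621261] [np.float64(-19.58500603330822), np.float64(-18.152700592133193)]
plate [0.52901303 0.33173808] [0.11329897 0.11133621 0.11201136 0.11065041] [np.float64(-15.771627513043219), np.float64(-16.44321996260424)]
mark [[0.56530864 0.32081399]
 [0.55191625 0.32411991]] -13.866279689871897
-17.844774504031754
collar [[0.53143944 0.37228364]
 [0.53018649 0.29172751]
 [0.56954703 0.33114748]
 [0.48877044 0.33114785]]
```

Hook is at (0.529, 0.332) with yaw about −17°. The stamp is at (0.542, 0.114), and its loop plane runs along about 117°, so its x axis is at about 27°. The measured sizes match the given ones: plate 111 mm, collar 80 mm, loop legs 41 mm apart. Next is a helper to express world targets in tool axes.

```bash
cat >> h.py <<'E'
def go(p,yawy,n):
    "world TCP target p, heading (deg) of tool y, tool z down -> n rows"
    o=bot.get_obs();r=R.from_quat(o["tool_rot"]);t=r.inv().apply(np.array(p)-o["eef_pos"])
    a=np.radians(yawy);y=np.array([np.cos(a),np.sin(a),0]);z=np.array([0,0,-1.]);
    g=R.from_matrix(np.c_[np.cross(y,z),y,z]);w=np.degrees((r.inv()*g).as_rotvec())
    print("clock",o["clock"],"pos",o["eef_pos"].round(4),"F",o["ft_force"].round(2),"w",round(o["grip_width"],4))
    for i in range(1,n+1): print((t*i/n).round(4).tolist(),(w*i/n).round(1).tolist())
E
python3 -c "
from h import *
go([.529,.332,.25],73,8)"
```

```text
clock 0.35 pos [0.1769 0.4675 0.2311] F [-0.35 -0.55  0.73] w 0.0856
[-0.0472, -0.0003, -0.0024] [-0.0, -0.0, -0.5]
[-0.0943, -0.0005, -0.0047] [-0.0, -0.0, -0.9]
[-0.1415, -0.0008, -0.0071] [-0.0, -0.0, -1.4]
[-0.1886, -0.0011, -0.0095] [-0.0, -0.0, -1.9]
[-0.2358, -0.0013, -0.0118] [-0.0, -0.0, -2.3]
[-0.2829, -0.0016, -0.0142] [-0.0, -0.0, -2.8]
[-0.3301, -0.0019, -0.0165] [-0.0, -0.0, -3.3]
[-0.3772, -0.0021, -0.0189] [-0.0, -0.0, -3.7]
```

>>> send_rows:
  deltas:
    - {"grip": 1, "translation": [-0.03, 0, -0.012], "twist": [0, 0, 0]}
    - {"grip": 1, "translation": [-0.08, 0, -0.019], "twist": [0, 0, -1]}
    - {"grip": 1, "translation": [-0.135, -0.001, -0.019], "twist": [0, 0, -1.5]}
    - {"grip": 1, "translation": [-0.19, -0.001, -0.019], "twist": [0, 0, -2]}
    - {"grip": 1, "translation": [-0.24, -0.001, -0.019], "twist": [0, 0, -2.5]}

```text
clock: 0.98
eef_pos: [0.4027, 0.3808, 0.2501]
tool_rot: [0.158, 0.987, -0.0, 0.0]
ft_force: [0.1, 0.8, -0.7]
grip_width: 0.0853
```

```bash
python3 -c "
from h import *
go([.529,.332,.25],73,3)"
```

```text
clock 0.975 pos [0.4027 0.3808 0.2501] F [ 0.06  0.83 -0.68] w 0.0853
[-0.0451, -0.0023, 0.0001] [-0.0, 0.0, -0.4]
[-0.0901, -0.0045, 0.0001] [-0.0, 0.0, -0.8]
[-0.1352, -0.0068, 0.0002] [-0.0, 0.0, -1.2]
```

>>> send_rows:
  deltas:
    - {"grip": 1, "translation": [-0.05, -0.002, 0], "twist": [0, 0, -0.5]}
    - {"grip": 1, "translation": [-0.1, -0.005, 0], "twist": [0, 0, -1]}
    - {"grip": 1, "translation": [-0.135, -0.007, 0], "twist": [0, 0, -1.2]}
    - {"grip": 1, "translation": [-0.135, -0.007, 0], "twist": [0, 0, -1.2]}

```text
clock: 1.48
eef_pos: [0.5309, 0.3303, 0.2491]
tool_rot: [0.15, 0.989, -0.0, -0.0]
ft_force: [-0.1, 0.3, -0.1]
grip_width: 0.0852
```

```bash
python3 -c "
from h import *
go([.529,.332,.157],73,1)
c=camera('wrist');cv2.imwrite('pics/d_wrist.png',c['color'])
c=camera('scene');crop(c['color'],380,100,520,290,4,'d_sc.png')"
```

```text
clock 1.475 pos [0.5309 0.3303 0.2491] F [-0.1   0.34 -0.09] w 0.0852
[0.0023, 0.0012, 0.0921] [-0.1, -0.0, -0.3]
```

View pics/d_wrist.png

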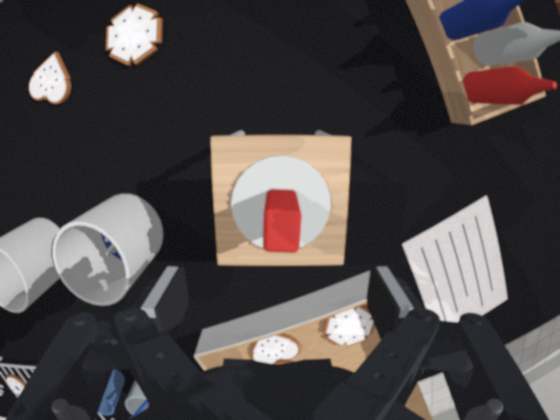

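View pics/d_sc.png

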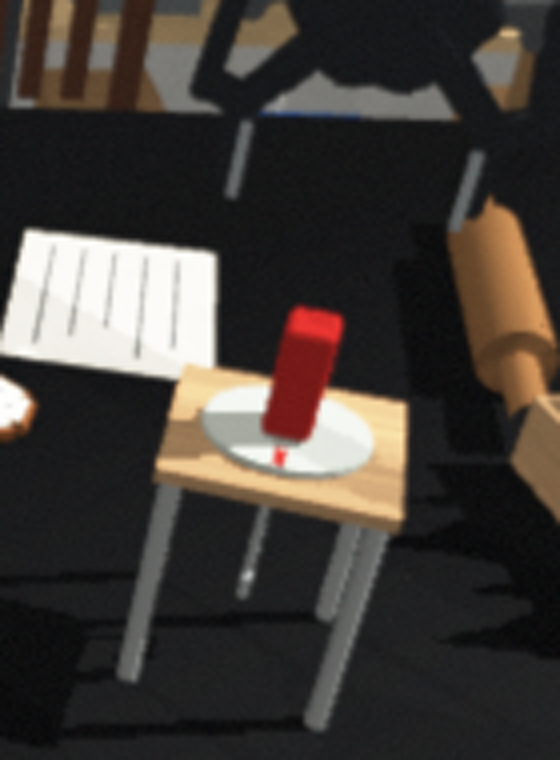

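In the wrist view the handle, at about (282,230), sits midway between the two fingers, and the stand's edges are parallel to the jaws. Alignment is good, so I'll descend.

>>> send_rows:
  deltas:
    - {"grip": 1, "translation": [0.002, 0.001, 0.025], "twist": [0, 0, 0]}
    - {"grip": 1, "translation": [0.002, 0.001, 0.05], "twist": [0, 0, 0]}
    - {"grip": 1, "translation": [0.002, 0.001, 0.075], "twist": [0, 0, 0]}
    - {"grip": 1, "translation": [0.002, 0.001, 0.092], "twist": [0, 0, 0]}
    - {"grip": 1, "translation": [0.002, 0.001, 0.092], "twist": [0, 0, 0]}

```text
clock: 2.2
eef_pos: [0.5245, 0.3335, 0.1564]
tool_rot: [0.147, 0.989, -0.001, -0.002]
ft_force: [-0.2, -1.0, 0.5]
grip_width: 0.0854
```

>>> send_rows:
  deltas:
    - {"grip": 0, "translation": [0, 0, 0], "twist": [0, 0, 0]}
    - {"grip": 0, "translation": [0, 0, 0], "twist": [0, 0, 0]}
    - {"grip": 0, "translation": [0, 0, 0], "twist": [0, 0, 0]}
    - {"grip": 0, "translation": [0, 0, 0], "twist": [0, 0, 0]}
    - {"grip": 0, "translation": [0, 0, 0], "twist": [0, 0, 0]}

```text
clock: 2.82
eef_pos: [0.5251, 0.3337, 0.1573]
tool_rot: [0.148, 0.989, -0.001, -0.001]
ft_force: [-0.2, -0.6, 3.3]
grip_width: 0.0238
```

```bash
python3 -c "
from h import *
go([.529,.332,.327],73,5)
c=camera('scene');crop(c['color'],380,100,520,290,4,'e_sc.png')"
```

```text
clock 2.825 pos [0.5251 0.3337 0.1573] F [-0.2  -0.61  3.3 ] w 0.0238
[-0.0008, -0.0002, -0.0339] [-0.0, -0.0, 0.0]
[-0.0015, -0.0003, -0.0679] [-0.0, -0.1, 0.0]
[-0.0023, -0.0005, -0.1018] [-0.1, -0.1, 0.0]
[-0.0031, -0.0006, -0.1357] [-0.1, -0.1, 0.0]
[-0.0039, -0.0008, -0.1697] [-0.1, -0.1, 0.0]
```

View pics/e_sc.png

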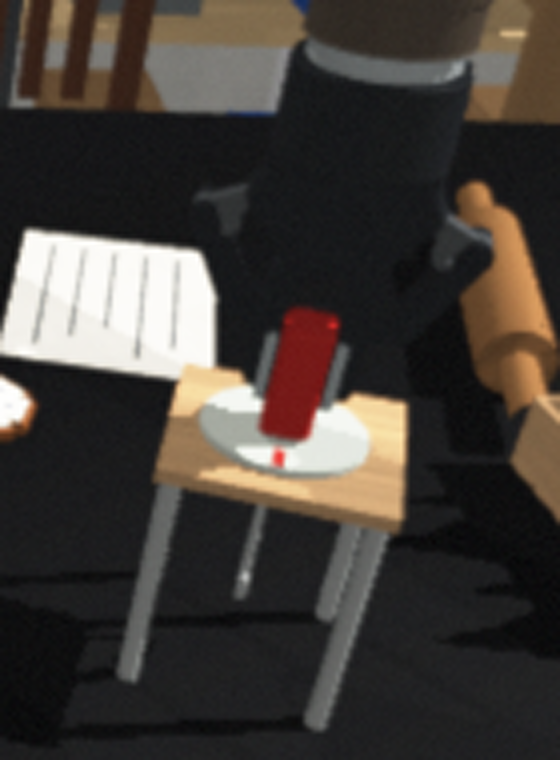

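The grip reads 23.8 mm, which matches the 24 mm handle. I'll lift straight up out of the stand.

>>> send_rows:
  deltas:
    - {"grip": 0, "translation": [0, 0, -0.015], "twist": [0, 0, 0]}
    - {"grip": 0, "translation": [0, 0, -0.05], "twist": [0, 0, 0]}
    - {"grip": 0, "translation": [0, 0, -0.09], "twist": [0, 0, 0]}
    - {"grip": 0, "translation": [0, 0, -0.13], "twist": [0, 0, 0]}
    - {"grip": 0, "translation": [0, 0, -0.15], "twist": [0, 0, 0]}

```text
clock: 3.5
eef_pos: [0.5259, 0.334, 0.3106]
tool_rot: [0.148, 0.989, 0.0, 0.0]
ft_force: [0.8, 0.0, -1.4]
grip_width: 0.0236
```

```bash
python3 -c "
from h import *
go([.5224,.104,.307],117,6)
c=camera('scene');crop(c['color'],380,50,520,290,3,'f_sc.png')"
```

```text
clock 3.5 pos [0.5259 0.334  0.3106] F [ 0.79  0.04 -1.38] w 0.0236
[-0.0106, -0.0368, 0.0006] [0.0, 0.0, -7.3]
[-0.0213, -0.0737, 0.0011] [0.0, 0.0, -14.7]
[-0.0319, -0.1105, 0.0017] [0.0, 0.0, -22.0]
[-0.0425, -0.1474, 0.0023] [0.0, 0.0, -29.3]
[-0.0532, -0.1842, 0.0029] [0.0, 0.0, -36.6]
[-0.0638, -0.2211, 0.0034] [0.0, 0.0, -44.0]
```

View pics/f_sc.png

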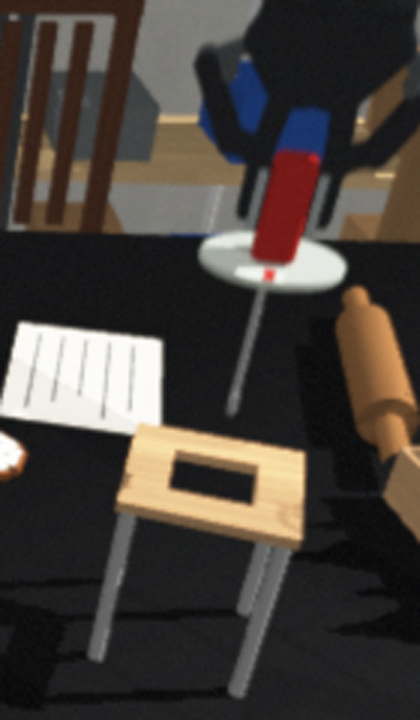

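The hook is out and held straight. Now I'll carry it over the blue canister while turning 44°.

>>> send_rows:
  deltas:
    - {"grip": 0, "translation": [-0.007, -0.025, 0], "twist": [0, 0, -6]}
    - {"grip": 0, "translation": [-0.017, -0.06, 0], "twist": [0, 0, -14]}
    - {"grip": 0, "translation": [-0.029, -0.1, 0], "twist": [0, 0, -23]}
    - {"grip": 0, "translation": [-0.041, -0.145, 0], "twist": [0, 0, -32]}
    - {"grip": 0, "translation": [-0.052, -0.185, 0], "twist": [0, 0, -40]}

```text
clock: 4.18
eef_pos: [0.5215, 0.1405, 0.3116]
tool_rot: [-0.202, 0.979, 0.001, 0.001]
ft_force: [1.4, 0.4, -1.9]
grip_width: 0.0235
```

```bash
python3 -c "
from h import *
go([.519,.102,.307],117,2)"
```

```text
clock 4.175 pos [0.5215 0.1405 0.3116] F [ 1.42  0.4  -1.94] w 0.0235
[0.0088, -0.0172, 0.0023] [0.0, 0.1, -1.9]
[0.0175, -0.0344, 0.0045] [0.1, 0.1, -3.7]
```

>>> send_rows:
  deltas:
    - {"grip": 0, "translation": [0.008, -0.017, 0], "twist": [0, 0, -2]}
    - {"grip": 0, "translation": [0.0175, -0.034, 0.004], "twist": [0, 0, -3.7]}
    - {"grip": 0, "translation": [0.0175, -0.0344, 0.0045], "twist": [0, 0, -3.7]}
    - {"grip": 0, "translation": [0.0175, -0.0344, 0.0045], "twist": [0, 0, -3.7]}

```text
clock: 4.68
eef_pos: [0.5189, 0.1024, 0.3068]
tool_rot: [-0.233, 0.972, 0.001, 0.001]
ft_force: [-0.5, 0.6, -0.8]
grip_width: 0.0234
```

```bash
python3 -c "
from h import *
go([.519,.102,.307],117,2)
c=camera('wrist');cv2.imwrite('pics/g_w.png',c['color'])
c=camera('scene');crop(c['color'],200,40,400,290,2.4,'g_sc.png')"
```

```text
clock 4.675 pos [0.5189 0.1024 0.3068] F [-0.5   0.6  -0.77] w 0.0234
[0.0, -0.0002, -0.0001] [0.0, 0.1, -0.0]
[0.0001, -0.0004, -0.0002] [0.1, 0.1, -0.0]
```

View pics/g_w.png

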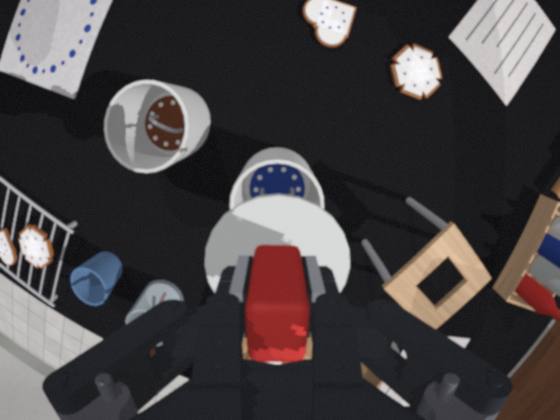

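View pics/g_sc.png

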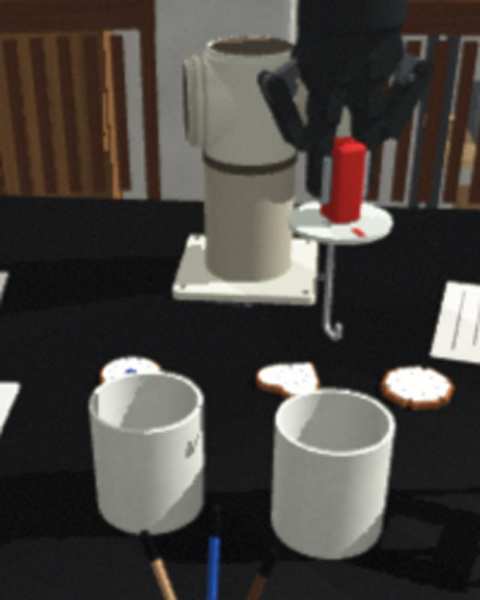

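The wrist view shows the collar partly over the blue canister, with the stamp's disc visible behind it at (277,182). The scene view shows the wire straight down, U bottom at about (330,335) in the crop. I'll check the hook's pose in the grip against this.

```bash
python3 -c "
from h import *
s=camera('scene');crop(s['color'],310,110,375,190,9,'h_sc.png')
t=camera('top');crop(t['color'],200,150,320,270,6,'h_t.png')
o=bot.get_obs();r=R.from_quat(o['tool_rot']).as_matrix()
hx=-r[:,0];hx[2]=0;H=o['eef_pos']+.0035*hx+[0,0,-.0193]
pts=[H+11e-3*hx+[0,0,-.0825],H-11e-3*hx+[0,0,-.0975],H+11e-3*hx+[0,0,-.0975],H-11e-3*hx+[0,0,-.01],H+[0,0,.005]]
print((proj(s,pts)-[310,110])*9+4); print((proj(t,pts)-[200,150])*6+2.5); print(hx)
"
```

```text
[[279.23533821 583.84069148]
 [229.41859847 599.69136708]
 [274.56569354 643.85604687]
 [254.56065967 236.2097822 ]
 [283.60933574 187.49250426]]
[[235.07007652 384.8655177 ]
 [271.16830776 451.09590278]
 [240.99616119 392.68098265]
 [236.62629134 407.55679517]
 [212.96205688 366.20202046]]
[0.89061162 0.45475941 0.        ]
```

View pics/h_sc.png

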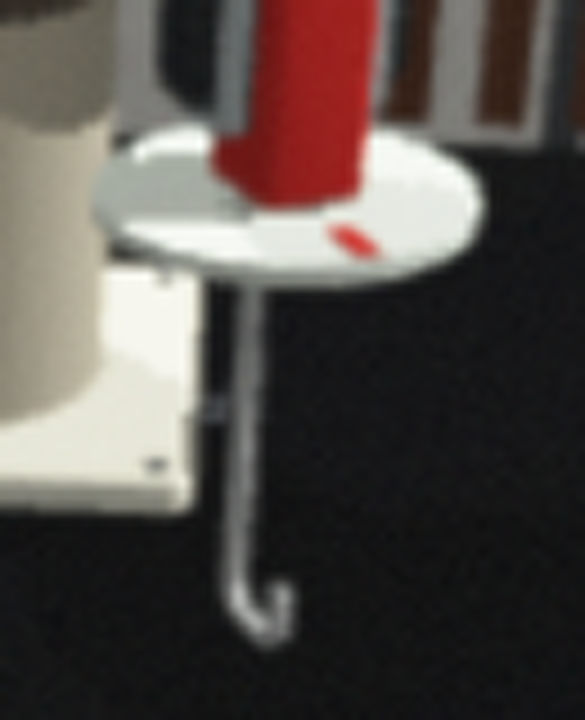

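View pics/h_t.png

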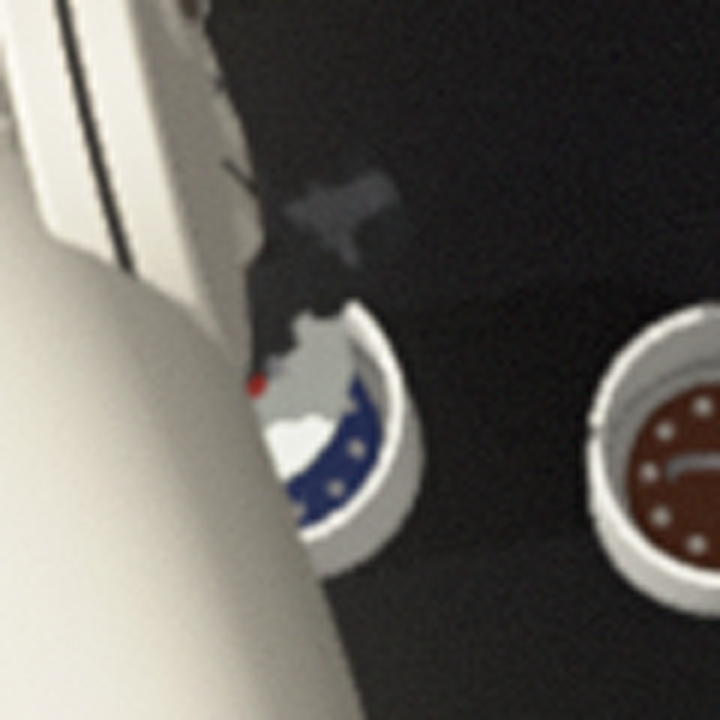

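The prediction and picture agree to within about 1 px (2 mm). I'll descend beside the loop.

>>> send_rows:
  deltas:
    - {"grip": 0, "translation": [0, 0, 0.025], "twist": [0, 0, 0]}
    - {"grip": 0, "translation": [0, 0, 0.05], "twist": [0, 0, 0]}
    - {"grip": 0, "translation": [0, 0, 0.075], "twist": [0, 0, 0]}
    - {"grip": 0, "translation": [0, 0, 0.1], "twist": [0, 0, 0]}
    - {"grip": 0, "translation": [0, 0, 0.115], "twist": [0, 0, 0]}

```text
clock: 5.5
eef_pos: [0.5186, 0.1034, 0.1907]
tool_rot: [-0.234, 0.972, 0.001, 0.0]
ft_force: [-0.3, -0.4, -0.5]
grip_width: 0.0231
```

```bash
python3 -c "
from h import *
go([.519,.102,.153],117,2)"
```

```text
clock 5.5 pos [0.5186 0.1034 0.1907] F [-0.3  -0.38 -0.54] w 0.0231
[0.0002, -0.0008, 0.0188] [0.0, 0.0, 0.0]
[0.0003, -0.0015, 0.0377] [0.1, 0.0, 0.1]
```

>>> send_rows:
  deltas:
    - {"grip": 0, "translation": [0, -0.001, 0.012], "twist": [0, 0, 0]}
    - {"grip": 0, "translation": [0, -0.001, 0.024], "twist": [0, 0, 0]}
    - {"grip": 0, "translation": [0, -0.001, 0.034], "twist": [0, 0, 0]}
    - {"grip": 0, "translation": [0, -0.001, 0.038], "twist": [0, 0, 0]}
    - {"grip": 0, "translation": [0, -0.001, 0.038], "twist": [0, 0, 0]}

```text
clock: 6.12
eef_pos: [0.5191, 0.1026, 0.1526]
tool_rot: [-0.234, 0.972, 0.001, -0.0]
ft_force: [0.3, 0.4, -1.2]
grip_width: 0.0231
```

```bash
python3 -c "
from h import *
go([.539,.1125,.153],117,2)
t=camera('top');crop(t['color'],200,150,320,270,5,'i_t.png')
t=camera('wrist');crop(t['color'],150,100,400,300,3,'i_w.png')
"
```

```text
clock 6.125 pos [0.5191 0.1026 0.1526] F [ 0.29  0.41 -1.22] w 0.0231
[-0.0111, -0.0001, -0.0002] [0.0, 0.0, 0.0]
[-0.0223, -0.0002, -0.0004] [0.1, 0.0, 0.1]
```

View pics/i_w.png

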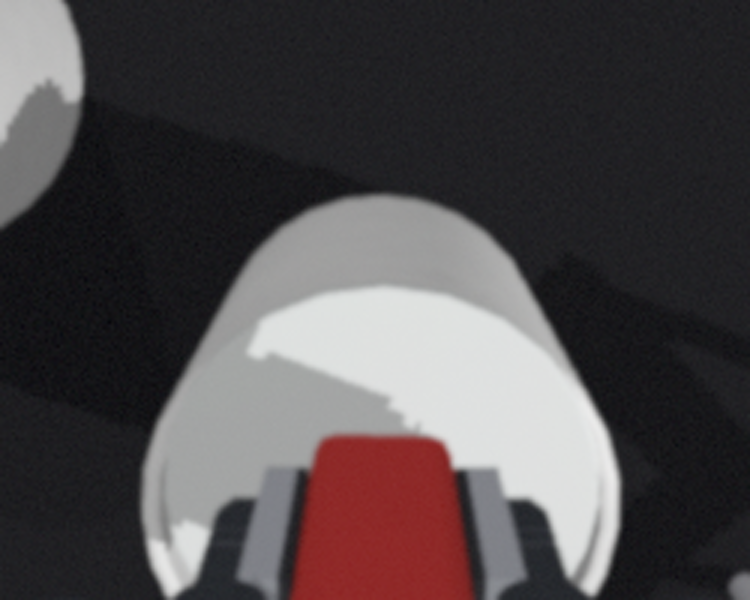

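No contact force. The collar covers the canister mouth, so nothing inside can be seen. I'll slide the hook under the loop by 22 mm along hook +x.

>>> send_rows:
  deltas:
    - {"grip": 0, "translation": [-0.005, 0, 0], "twist": [0, 0, 0]}
    - {"grip": 0, "translation": [-0.01, 0, 0], "twist": [0, 0, 0]}
    - {"grip": 0, "translation": [-0.015, 0, 0], "twist": [0, 0, 0]}
    - {"grip": 0, "translation": [-0.02, 0, 0], "twist": [0, 0, 0]}
    - {"grip": 0, "translation": [-0.022, 0, 0], "twist": [0, 0, 0]}

```text
clock: 6.85
eef_pos: [0.5394, 0.1129, 0.153]
tool_rot: [-0.234, 0.972, 0.001, 0.001]
ft_force: [-1.1, 0.1, -0.9]
grip_width: 0.0234
```

>>> send_rows:
  deltas:
    - {"grip": 0, "translation": [0, 0, -0.006], "twist": [0, 0, 0]}
    - {"grip": 0, "translation": [0, 0, -0.012], "twist": [0, 0, 0]}
    - {"grip": 0, "translation": [0, 0, -0.018], "twist": [0, 0, 0]}
    - {"grip": 0, "translation": [0, 0, -0.03], "twist": [0, 0, 0]}
    - {"grip": 0, "translation": [0, 0, -0.035], "twist": [0, 0, 0]}

```text
clock: 7.48
eef_pos: [0.5395, 0.1128, 0.1889]
tool_rot: [-0.234, 0.972, 0.001, 0.001]
ft_force: [-0.1, -0.1, -4.3]
grip_width: 0.0232
```

Downward load rose by about 3 N, so the stamp is on the hook. I'll keep lifting.

>>> send_rows:
  deltas:
    - {"grip": 0, "translation": [0, 0, -0.02], "twist": [0, 0, 0]}
    - {"grip": 0, "translation": [0, 0, -0.045], "twist": [0, 0, 0]}
    - {"grip": 0, "translation": [0, 0, -0.07], "twist": [0, 0, 0]}
    - {"grip": 0, "translation": [0, 0, -0.095], "twist": [0, 0, 0]}
    - {"grip": 0, "translation": [0, 0, -0.12], "twist": [0, 0, 0]}

```text
clock: 8.1
eef_pos: [0.539, 0.1125, 0.3095]
tool_rot: [-0.234, 0.972, 0.001, 0.0]
ft_force: [0.4, 0.4, -3.0]
grip_width: 0.0236
```

>>> send_rows:
  deltas:
    - {"grip": 0, "translation": [0, 0, -0.015], "twist": [0, 0, 0]}
    - {"grip": 0, "translation": [0, 0, -0.03], "twist": [0, 0, 0]}
    - {"grip": 0, "translation": [0, 0, -0.035], "twist": [0, 0, 0]}
    - {"grip": 0, "translation": [0, 0, -0.035], "twist": [0, 0, 0]}

```text
clock: 8.6
eef_pos: [0.539, 0.1124, 0.3443]
tool_rot: [-0.234, 0.972, 0.001, 0.0]
ft_force: [0.3, -0.0, -4.2]
grip_width: 0.0231
```

```bash
python3 -c "
from h import *
go([.45,-.333,.345],117,14)
t=camera('scene');crop(t['color'],200,20,400,270,2.4,'j_s.png')
"
```

```text
clock 8.6 pos [0.539  0.1124 0.3443] F [ 0.32 -0.03 -4.2 ] w 0.0231
[0.0201, -0.0254, -0.0001] [0.0, 0.0, 0.0]
[0.0403, -0.0509, -0.0002] [0.0, 0.0, 0.0]
[0.0604, -0.0763, -0.0003] [0.0, 0.0, 0.0]
[0.0806, -0.1017, -0.0004] [0.0, 0.0, 0.0]
[0.1007, -0.1271, -0.0005] [0.0, 0.0, 0.0]
[0.1209, -0.1526, -0.0006] [0.0, 0.0, 0.0]
[0.141, -0.178, -0.0007] [0.0, 0.0, 0.0]
[0.1612, -0.2034, -0.0008] [0.0, 0.0, 0.1]
[0.1813, -0.2289, -0.001] [0.1, 0.0, 0.1]
[0.2015, -0.2543, -0.0011] [0.1, 0.0, 0.1]
[0.2216, -0.2797, -0.0012] [0.1, 0.0, 0.1]
[0.2418, -0.3051, -0.0013] [0.1, 0.0, 0.1]
[0.2619, -0.3306, -0.0014] [0.1, 0.1, 0.1]
[0.2821, -0.356, -0.0015] [0.1, 0.1, 0.1]
```

View pics/j_s.png

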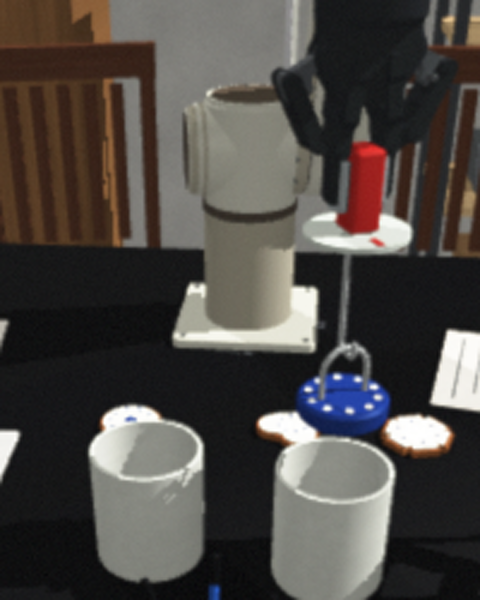

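The stamp hangs level on the hook with the loop seated in the U (crop (348,352)) and well clear of the rim. I'll carry it to the board.

>>> send_rows:
  deltas:
    - {"grip": 0, "translation": [0.006, -0.008, 0], "twist": [0, 0, 0]}
    - {"grip": 0, "translation": [0.02, -0.025, 0], "twist": [0, 0, 0]}
    - {"grip": 0, "translation": [0.039, -0.05, 0], "twist": [0, 0, 0]}
    - {"grip": 0, "translation": [0.06, -0.076, 0], "twist": [0, 0, 0]}
    - {"grip": 0, "translation": [0.081, -0.102, 0], "twist": [0, 0, 0]}

```text
clock: 9.28
eef_pos: [0.5123, -0.0169, 0.343]
tool_rot: [-0.234, 0.972, 0.001, -0.001]
ft_force: [-0.1, -0.6, -4.7]
grip_width: 0.0232
```

>>> send_rows:
  deltas:
    - {"grip": 0, "translation": [0.02, -0.025, 0], "twist": [0, 0, 0]}
    - {"grip": 0, "translation": [0.04, -0.051, 0], "twist": [0, 0, 0]}
    - {"grip": 0, "translation": [0.06, -0.076, 0], "twist": [0, 0, 0]}
    - {"grip": 0, "translation": [0.081, -0.102, 0], "twist": [0, 0, 0]}
    - {"grip": 0, "translation": [0.101, -0.127, 0], "twist": [0, 0, 0]}

```text
clock: 9.9
eef_pos: [0.4791, -0.1774, 0.3424]
tool_rot: [-0.234, 0.972, 0.001, -0.001]
ft_force: [0.3, -0.2, -4.0]
grip_width: 0.0237
```

```bash
python3 -c "
from h import *
go([.447,-.334,.345],117,6)
"
```

```text
clock 9.9 pos [ 0.4791 -0.1774  0.3424] F [ 0.29 -0.19 -4.01] w 0.0237
[0.0166, -0.0208, -0.0005] [0.0, -0.0, 0.0]
[0.0333, -0.0416, -0.0009] [0.0, -0.0, 0.0]
[0.0499, -0.0624, -0.0014] [0.1, -0.1, 0.0]
[0.0666, -0.0832, -0.0018] [0.1, -0.1, 0.0]
[0.0832, -0.1041, -0.0023] [0.1, -0.1, 0.0]
[0.0998, -0.1249, -0.0027] [0.1, -0.1, 0.1]
```

>>> send_rows:
  deltas:
    - {"grip": 0, "translation": [0.02, -0.025, 0], "twist": [0, 0, 0]}
    - {"grip": 0, "translation": [0.04, -0.05, 0], "twist": [0, 0, 0]}
    - {"grip": 0, "translation": [0.06, -0.074, 0], "twist": [0, 0, 0]}
    - {"grip": 0, "translation": [0.078, -0.097, 0], "twist": [0, 0, 0]}
    - {"grip": 0, "translation": [0.092, -0.115, 0], "twist": [0, 0, 0]}

```text
clock: 10.52
eef_pos: [0.4483, -0.3232, 0.3415]
tool_rot: [-0.233, 0.972, 0.001, -0.002]
ft_force: [0.3, -0.5, -3.8]
grip_width: 0.0237
```

>>> send_rows:
  deltas:
    - {"grip": 0, "translation": [0.007, -0.009, 0], "twist": [0, 0, 0]}
    - {"grip": 0, "translation": [0.009, -0.011, 0], "twist": [0, 0, 0]}
    - {"grip": 0, "translation": [0.009, -0.011, 0], "twist": [0, 0, 0]}
    - {"grip": 0, "translation": [0.009, -0.011, 0], "twist": [0, 0, 0]}
    - {"grip": 0, "translation": [0.009, -0.011, 0], "twist": [0, 0, 0]}

```text
clock: 11.15
eef_pos: [0.4455, -0.3365, 0.3417]
tool_rot: [-0.234, 0.972, 0.001, -0.002]
ft_force: [0.0, 0.2, -3.3]
grip_width: 0.0236
```

```bash
python3 -c "
from h import *
go([.447,-.334,.19],117,1)
t=camera('scene');crop(t['color'],80,20,280,270,2.4,'k_s.png')
t=camera('top');crop(t['color'],360,190,520,320,4,'k_t.png')
"
```

```text
clock 11.15 pos [ 0.4455 -0.3365  0.3417] F [ 0.04  0.18 -3.31] w 0.0236
[-0.0029, 0.001, 0.1517] [0.2, -0.2, 0.0]
```

View pics/k_s.png

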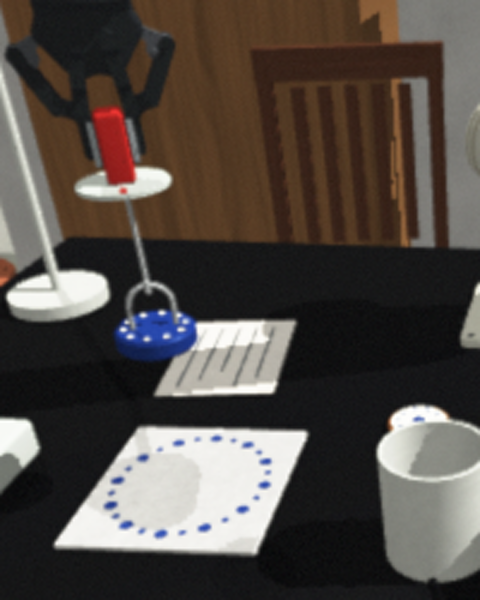

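View pics/k_t.png

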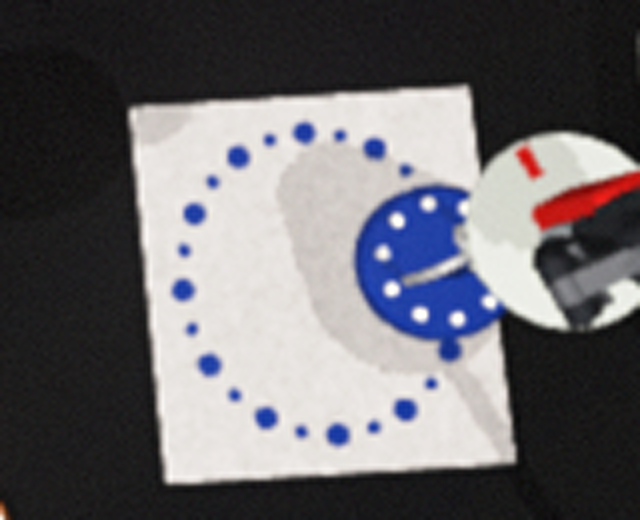

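The stamp hangs level over the board; its offset in the top view is what parallax at that height gives. I'll lower it gently; touchdown should come near TCP z 0.180.

>>> send_rows:
  deltas:
    - {"grip": 0, "translation": [-0.001, 0, 0.015], "twist": [0, 0, 0]}
    - {"grip": 0, "translation": [-0.002, 0.001, 0.04], "twist": [0, 0, 0]}
    - {"grip": 0, "translation": [-0.003, 0.001, 0.07], "twist": [0, 0, 0]}
    - {"grip": 0, "translation": [-0.003, 0.001, 0.1], "twist": [0, 0, 0]}
    - {"grip": 0, "translation": [-0.003, 0.001, 0.125], "twist": [0, 0, 0]}

```text
clock: 11.88
eef_pos: [0.4469, -0.3338, 0.2155]
tool_rot: [-0.234, 0.972, 0.002, -0.002]
ft_force: [0.6, 0.2, -3.6]
grip_width: 0.0233
```

>>> send_rows:
  deltas:
    - {"grip": 0, "translation": [0, 0, 0.008], "twist": [0, 0, 0]}
    - {"grip": 0, "translation": [0, 0, 0.014], "twist": [0, 0, 0]}
    - {"grip": 0, "translation": [0, 0, 0.02], "twist": [0, 0, 0]}
    - {"grip": 0, "translation": [0, 0, 0.024], "twist": [0, 0, 0]}
    - {"grip": 0, "translation": [0, 0, 0.028], "twist": [0, 0, 0]}

```text
clock: 12.5
eef_pos: [0.447, -0.3339, 0.1878]
tool_rot: [-0.234, 0.972, 0.001, -0.002]
ft_force: [0.6, -0.1, -3.9]
grip_width: 0.0238
```

>>> send_rows:
  deltas:
    - {"grip": 0, "translation": [0, 0, 0.003], "twist": [0, 0, 0]}
    - {"grip": 0, "translation": [0, 0, 0.006], "twist": [0, 0, 0]}
    - {"grip": 0, "translation": [0, 0, 0.009], "twist": [0, 0, 0]}
    - {"grip": 0, "translation": [0, 0, 0.012], "twist": [0, 0, 0]}
    - {"grip": 0, "translation": [0, 0, 0.014], "twist": [0, 0, 0]}

```text
clock: 13.12
eef_pos: [0.4472, -0.334, 0.174]
tool_rot: [-0.234, 0.972, 0.001, -0.002]
ft_force: [-0.9, -0.3, -1.6]
grip_width: 0.0232
```

```bash
python3 -c "
from h import *
go([.447,-.334,.155],117,1)
t=camera('scene');crop(t['color'],100,100,230,260,4,'l_s.png')
t=camera('top');crop(t['color'],360,190,520,320,4,'l_t.png')
"
```

```text
clock 13.125 pos [ 0.4472 -0.334   0.174 ] F [-0.86 -0.27 -1.57] w 0.0232
[0.0001, 0.0001, 0.019] [0.1, -0.2, 0.0]
```

View pics/l_s.png

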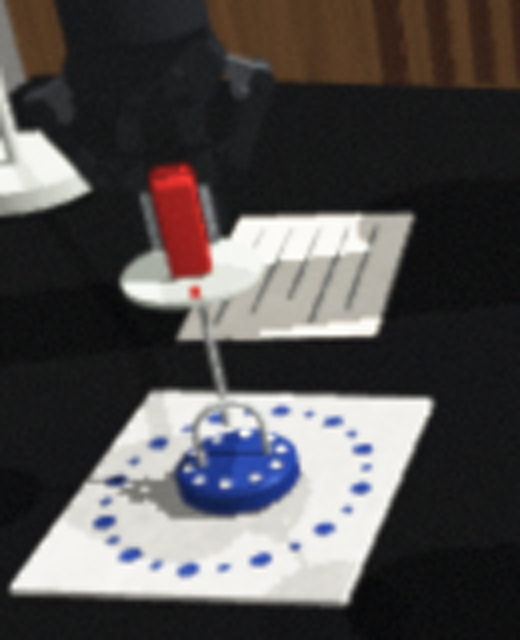

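View pics/l_t.png

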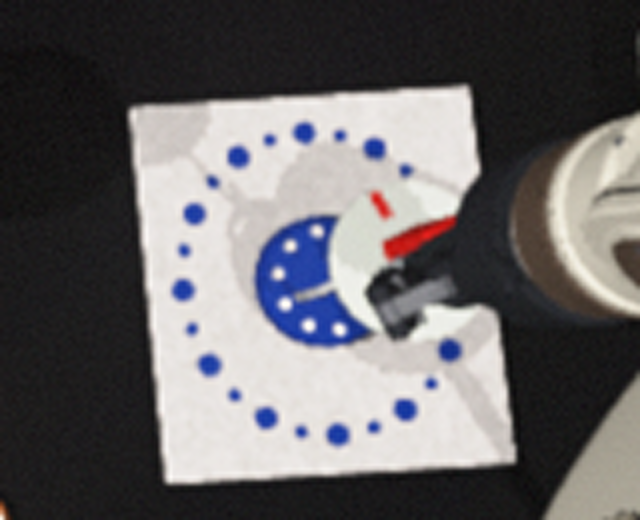

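The load has dropped off and the stamp sits flat inside the dot ring, so it's down. Now I'll lower 18 mm to clear the loop, then back out along hook −x.

>>> send_rows:
  deltas:
    - {"grip": 0, "translation": [0, 0, 0.005], "twist": [0, 0, 0]}
    - {"grip": 0, "translation": [0, 0, 0.01], "twist": [0, 0, 0]}
    - {"grip": 0, "translation": [0, 0, 0.015], "twist": [0, 0, 0]}
    - {"grip": 0, "translation": [0, 0, 0.018], "twist": [0, 0, 0]}
    - {"grip": 0, "translation": [0, 0, 0.018], "twist": [0, 0, 0]}

```text
clock: 13.85
eef_pos: [0.4467, -0.3337, 0.1554]
tool_rot: [-0.234, 0.972, 0.001, -0.002]
ft_force: [0.1, 0.5, -1.3]
grip_width: 0.0236
```

>>> send_rows:
  deltas:
    - {"grip": 0, "translation": [0.005, 0, 0], "twist": [0, 0, 0]}
    - {"grip": 0, "translation": [0.01, 0, 0], "twist": [0, 0, 0]}
    - {"grip": 0, "translation": [0.015, 0, 0], "twist": [0, 0, 0]}
    - {"grip": 0, "translation": [0.021, 0, 0], "twist": [0, 0, 0]}
    - {"grip": 0, "translation": [0.026, 0, 0], "twist": [0, 0, 0]}

```text
clock: 14.48
eef_pos: [0.4231, -0.3458, 0.1555]
tool_rot: [-0.234, 0.972, 0.001, -0.002]
ft_force: [0.4, -1.7, -1.3]
grip_width: 0.0235
```

```bash
python3 -c "
from h import *
go([.447,-.334,.155],117,1)
t=camera('scene');crop(t['color'],100,100,230,260,4,'m_s.png')
"
```

```text
clock 14.475 pos [ 0.4231 -0.3458  0.1555] F [ 0.4  -1.7  -1.32] w 0.0235
[-0.0266, -0.0003, 0.0004] [0.2, -0.2, 0.0]
```

View pics/m_s.png

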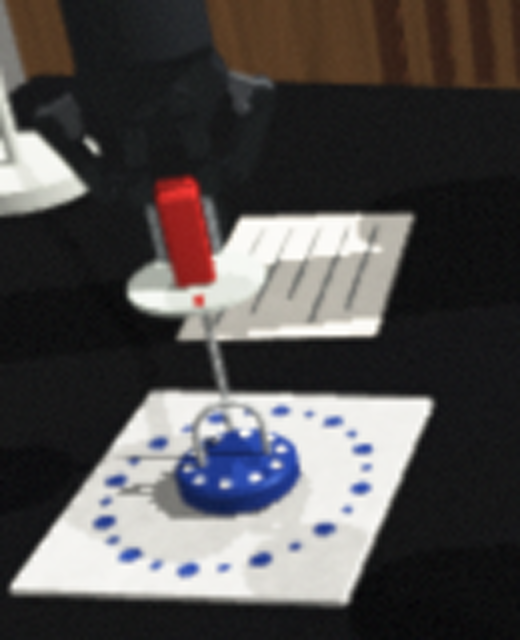

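The stamp hasn't moved. I'll back out another 5 mm for margin, then rise slowly and check that the stamp stays put.

>>> send_rows:
  deltas:
    - {"grip": 0, "translation": [0.005, 0, 0], "twist": [0, 0, 0]}
    - {"grip": 0, "translation": [0.005, 0, -0.005], "twist": [0, 0, 0]}
    - {"grip": 0, "translation": [0.005, 0, -0.01], "twist": [0, 0, 0]}
    - {"grip": 0, "translation": [0.005, 0, -0.016], "twist": [0, 0, 0]}
    - {"grip": 0, "translation": [0.005, 0, -0.022], "twist": [0, 0, 0]}

```text
clock: 15.15
eef_pos: [0.4185, -0.3483, 0.1781]
tool_rot: [-0.234, 0.972, 0.001, -0.002]
ft_force: [-0.1, 0.5, -0.8]
grip_width: 0.0232
```

```bash
python3 -c "
from h import *
go([.447,-.334,.155],117,1)
t=camera('scene');crop(t['color'],100,100,230,260,4,'n_s.png')
"
```

```text
clock 15.15 pos [ 0.4185 -0.3483  0.1781] F [-0.14  0.52 -0.8 ] w 0.0232
[-0.032, -0.0002, 0.023] [0.2, -0.2, 0.0]
```

View pics/n_s.png

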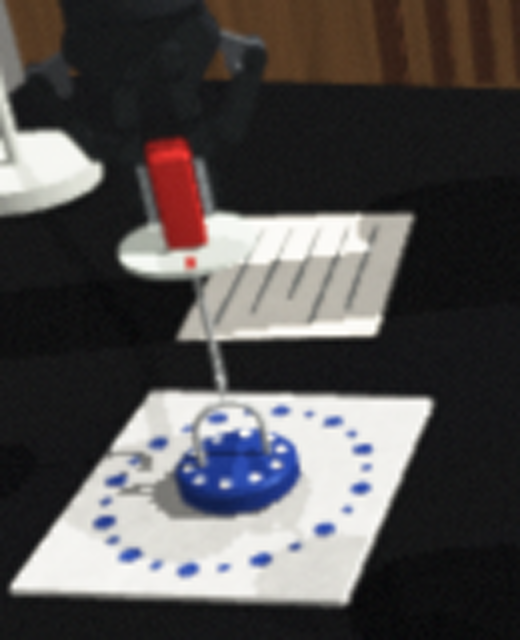

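No load on rising and the stamp is still in place, so the hook is free. I'll lift and go back toward the stand.

>>> send_rows:
  deltas:
    - {"grip": 0, "translation": [0, 0, -0.03], "twist": [0, 0, 0]}
    - {"grip": 0, "translation": [0, 0, -0.07], "twist": [0, 0, 0]}
    - {"grip": 0, "translation": [0, 0, -0.11], "twist": [0, 0, 0]}
    - {"grip": 0, "translation": [0, 0, -0.14], "twist": [0, 0, 0]}

```text
clock: 15.7
eef_pos: [0.4197, -0.3488, 0.3212]
tool_rot: [-0.234, 0.972, -0.0, -0.001]
ft_force: [-0.3, -0.3, -1.9]
grip_width: 0.0234
```

```bash
python3 -c "
from h import *
go([.525,.334,.315],73,14)
t=camera('scene');crop(t['color'],60,50,260,270,3,'o_s.png')
"
```

```text
clock 15.7 pos [ 0.4197 -0.3488  0.3212] F [-0.28 -0.27 -1.85] w 0.0234
[-0.0289, 0.04, 0.0004] [-0.0, -0.0, 3.1]
[-0.0577, 0.0801, 0.0008] [-0.0, -0.0, 6.3]
[-0.0866, 0.1201, 0.0011] [-0.0, -0.0, 9.4]
[-0.1154, 0.1601, 0.0015] [-0.0, -0.0, 12.6]
[-0.1443, 0.2002, 0.0019] [-0.0, -0.0, 15.7]
[-0.1732, 0.2402, 0.0023] [-0.0, -0.0, 18.9]
[-0.202, 0.2802, 0.0026] [-0.0, -0.1, 22.0]
[-0.2309, 0.3203, 0.003] [-0.0, -0.1, 25.2]
[-0.2597, 0.3603, 0.0034] [-0.0, -0.1, 28.3]
[-0.2886, 0.4003, 0.0038] [-0.0, -0.1, 31.4]
[-0.3175, 0.4404, 0.0041] [-0.0, -0.1, 34.6]
[-0.3463, 0.4804, 0.0045] [-0.0, -0.1, 37.7]
[-0.3752, 0.5204, 0.0049] [-0.0, -0.1, 40.9]
[-0.404, 0.5605, 0.0053] [-0.1, -0.1, 44.0]
```

View pics/o_s.png

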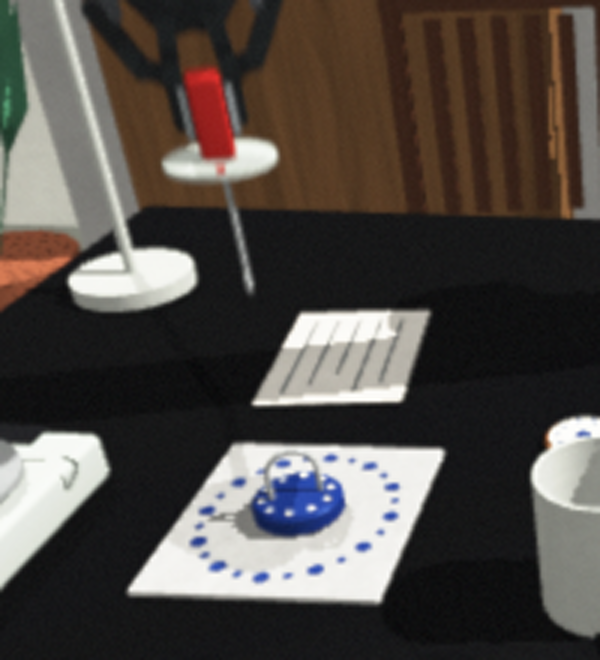

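The stamp stands alone and upright on the board. I'm moving back now.

>>> send_rows:
  deltas:
    - {"grip": 0, "translation": [-0.02, 0.028, 0], "twist": [0, 0, 2]}
    - {"grip": 0, "translation": [-0.048, 0.068, 0], "twist": [0, 0, 5]}
    - {"grip": 0, "translation": [-0.077, 0.108, 0], "twist": [0, 0, 8]}
    - {"grip": 0, "translation": [-0.106, 0.148, 0], "twist": [0, 0, 11]}
    - {"grip": 0, "translation": [-0.135, 0.188, 0], "twist": [0, 0, 14]}

```text
clock: 16.38
eef_pos: [0.4555, -0.1192, 0.3239]
tool_rot: [-0.112, 0.994, -0.003, 0.001]
ft_force: [0.3, -0.2, -1.5]
grip_width: 0.0233
```

```bash
python3 -c "
from h import *
go([.525,.334,.315],73,9)"
```

```text
clock 16.375 pos [ 0.4555 -0.1192  0.3239] F [ 0.33 -0.22 -1.48] w 0.0233
[-0.0188, 0.0474, 0.0007] [-0.0, 0.0, 3.3]
[-0.0376, 0.0947, 0.0015] [-0.1, 0.0, 6.6]
[-0.0563, 0.1421, 0.0022] [-0.1, 0.1, 10.0]
[-0.0751, 0.1895, 0.003] [-0.1, 0.1, 13.3]
[-0.0939, 0.2368, 0.0037] [-0.2, 0.1, 16.6]
[-0.1127, 0.2842, 0.0045] [-0.2, 0.1, 19.9]
[-0.1314, 0.3316, 0.0052] [-0.2, 0.2, 23.3]
[-0.1502, 0.3789, 0.006] [-0.3, 0.2, 26.6]
[-0.169, 0.4263, 0.0067] [-0.3, 0.2, 29.9]
```

>>> send_rows:
  deltas:
    - {"grip": 0, "translation": [-0.018, 0.047, 0], "twist": [0, 0, 3.3]}
    - {"grip": 0, "translation": [-0.037, 0.094, 0.001], "twist": [0, 0, 6.6]}
    - {"grip": 0, "translation": [-0.056, 0.142, 0.002], "twist": [0, 0, 10]}
    - {"grip": 0, "translation": [-0.075, 0.189, 0.003], "twist": [0, 0, 13.3]}
    - {"grip": 0, "translation": [-0.092, 0.232, 0.004], "twist": [0, 0, 16.6]}

```text
clock: 17.0
eef_pos: [0.4933, 0.1293, 0.3183]
tool_rot: [0.033, 0.999, -0.003, 0.002]
ft_force: [0.1, 0.3, -1.3]
grip_width: 0.0235
```

```bash
python3 -c "
from h import *
go([.525,.334,.315],73,5)"
```

```text
clock 17.0 pos [0.4933 0.1293 0.3183] F [ 0.15  0.32 -1.26] w 0.0235
[-0.0036, 0.0413, 0.0005] [-0.1, 0.0, 2.6]
[-0.0073, 0.0826, 0.0009] [-0.1, 0.1, 5.3]
[-0.0109, 0.1238, 0.0014] [-0.2, 0.1, 7.9]
[-0.0146, 0.1651, 0.0019] [-0.2, 0.2, 10.6]
[-0.0182, 0.2064, 0.0023] [-0.3, 0.2, 13.2]
```

>>> send_rows:
  deltas:
    - {"grip": 0, "translation": [-0.004, 0.046, 0], "twist": [0, 0, 3]}
    - {"grip": 0, "translation": [-0.008, 0.093, 0.001], "twist": [-0.1, 0.1, 6]}
    - {"grip": 0, "translation": [-0.012, 0.14, 0.002], "twist": [-0.2, 0.1, 9]}
    - {"grip": 0, "translation": [-0.016, 0.18, 0.002], "twist": [-0.3, 0.2, 12]}
    - {"grip": 0, "translation": [-0.018, 0.206, 0.002], "twist": [-0.3, 0.2, 13.2]}

```text
clock: 17.62
eef_pos: [0.5246, 0.3357, 0.3142]
tool_rot: [0.147, 0.989, 0.0, -0.0]
ft_force: [0.2, -0.5, -1.0]
grip_width: 0.0234
```

>>> send_rows:
  deltas:
    - {"grip": 0, "translation": [0, 0, 0], "twist": [0, 0, 0]}
    - {"grip": 0, "translation": [0, 0, 0], "twist": [0, 0, 0]}

```text
clock: 17.88
eef_pos: [0.5243, 0.3353, 0.3136]
tool_rot: [0.147, 0.989, -0.001, -0.0]
ft_force: [0.1, -0.3, -1.4]
grip_width: 0.0231
```

```bash
python3 -c "
from h import *
go([.525,.334,.157],73,1)"
```

```text
clock 17.875 pos [0.5243 0.3353 0.3136] F [ 0.12 -0.29 -1.44] w 0.0231
[-0.0012, -0.0008, 0.1566] [-0.1, -0.0, 0.1]
```

I'm back at the lift-off pose to within about 1.5 mm. Lowering into the stand.

>>> send_rows:
  deltas:
    - {"grip": 0, "translation": [-0.001, -0.001, 0.025], "twist": [0, 0, 0]}
    - {"grip": 0, "translation": [-0.001, -0.001, 0.055], "twist": [0, 0, 0]}
    - {"grip": 0, "translation": [-0.001, -0.001, 0.085], "twist": [0, 0, 0]}
    - {"grip": 0, "translation": [-0.001, -0.001, 0.115], "twist": [0, 0, 0]}
    - {"grip": 0, "translation": [-0.001, -0.001, 0.137], "twist": [0, 0, 0]}

```text
clock: 18.5
eef_pos: [0.5245, 0.332, 0.1756]
tool_rot: [0.148, 0.989, -0.001, -0.001]
ft_force: [-0.7, -0.2, -1.3]
grip_width: 0.0234
```

```bash
python3 -c "
from h import *
go([.525,.334,.157],73,1)
c=camera('scene');crop(c['color'],380,100,520,290,4,'p_sc.png')"
```

```text
clock 18.5 pos [0.5245 0.332  0.1756] F [-0.68 -0.17 -1.32] w 0.0234
[0.0001, 0.0022, 0.0186] [-0.1, -0.1, 0.0]
```

View pics/p_sc.png

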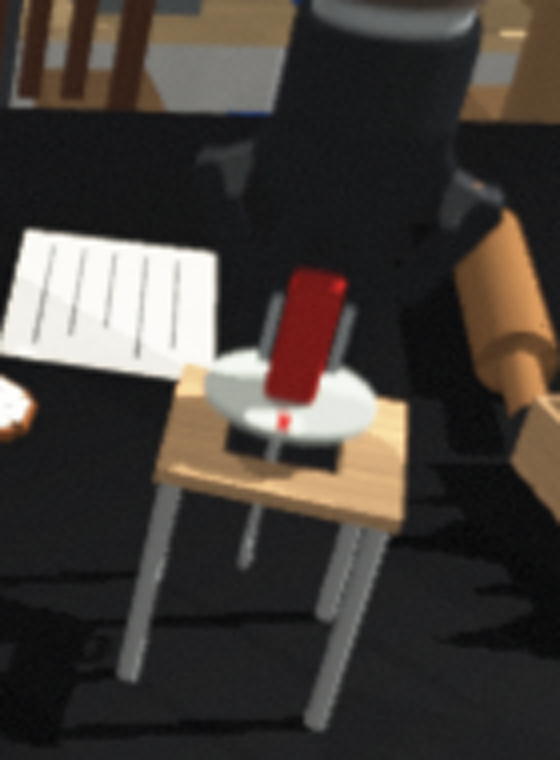

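The wire is through the hole and the collar sits about 18 mm above the plate. I'll lower the rest of the way until it seats.

>>> send_rows:
  deltas:
    - {"grip": 0, "translation": [0, 0.001, 0.006], "twist": [0, 0, 0]}
    - {"grip": 0, "translation": [0, 0.002, 0.011], "twist": [0, 0, 0]}
    - {"grip": 0, "translation": [0, 0.002, 0.015], "twist": [0, 0, 0]}
    - {"grip": 0, "translation": [0, 0.002, 0.0185], "twist": [0, 0, 0]}
    - {"grip": 0, "translation": [0, 0.002, 0.0185], "twist": [0, 0, 0]}

```text
clock: 19.18
eef_pos: [0.5242, 0.3332, 0.1573]
tool_rot: [0.148, 0.989, -0.002, -0.001]
ft_force: [-3.8, -3.8, 10.3]
grip_width: 0.0235
```

It's seated with a light 10 N upward force. Opening the gripper.

>>> send_rows:
  deltas:
    - {"grip": 0, "translation": [0, 0, -0.0005], "twist": [0, 0, 0]}
    - {"grip": 0.5, "translation": [0, 0, -0.0005], "twist": [0, 0, 0]}
    - {"grip": 1, "translation": [0, 0, -0.0005], "twist": [0, 0, 0]}
    - {"grip": 1, "translation": [0, 0, -0.0005], "twist": [0, 0, 0]}
    - {"grip": 1, "translation": [0, 0, -0.0005], "twist": [0, 0, 0]}

```text
clock: 19.8
eef_pos: [0.5241, 0.3332, 0.1576]
tool_rot: [0.148, 0.989, -0.002, -0.001]
ft_force: [-0.3, -0.9, 0.1]
grip_width: 0.0851
```

>>> send_rows:
  deltas:
    - {"grip": 1, "translation": [0, 0, -0.01], "twist": [0, 0, 0]}
    - {"grip": 1, "translation": [0, 0, -0.035], "twist": [0, 0, 0]}
    - {"grip": 1, "translation": [0, 0, -0.065], "twist": [0, 0, 0]}
    - {"grip": 1, "translation": [0, 0, -0.1], "twist": [0, 0, 0]}
    - {"grip": 1, "translation": [0, 0, -0.13], "twist": [0, 0, 0]}

```text
clock: 20.42
eef_pos: [0.5247, 0.3337, 0.2899]
tool_rot: [0.148, 0.989, -0.001, -0.001]
ft_force: [1.0, 0.4, 0.6]
grip_width: 0.0857
```

>>> send_rows:
  deltas:
    - {"grip": 1, "translation": [0.04, 0, -0.02], "twist": [0, 0, 0]}
    - {"grip": 1, "translation": [0.09, 0, -0.03], "twist": [0, 0, 0]}
    - {"grip": 1, "translation": [0.14, 0, -0.03], "twist": [0, 0, 0]}
    - {"grip": 1, "translation": [0.18, 0, -0.03], "twist": [0, 0, 0]}
    - {"grip": 1, "translation": [0.18, 0, -0.03], "twist": [0, 0, 0]}

```text
clock: 21.05
eef_pos: [0.3505, 0.3871, 0.3217]
tool_rot: [0.146, 0.989, -0.0, -0.0]
ft_force: [-0.9, -0.6, -0.5]
grip_width: 0.0852
```

```bash
python3 -c "
from h import *
go([.525,.334,.157],73,1)
c=camera('scene');cv2.imwrite('pics/q_s.png',c['color'])
t=camera('top');cv2.imwrite('pics/q_t.png',t['color'])
crop(t['color'],105,190,180,260,10,'q_hook.png')
hsv=cv2.cvtColor(t['color'],cv2.COLOR_BGR2HSV)
m=((hsv[...,0]>100)&(hsv[...,0]<130)&(hsv[...,1]>120)).astype(np.uint8)
m=cv2.morphologyEx(m,cv2.MORPH_OPEN,np.ones((5,5)));m[:200]=0;m[330:]=0;m[:,:380]=0
k=max(cv2.findContours(m,0,1)[0],key=cv2.contourArea)
w=onplane(t,cv2.convexHull(k)[:,0,:],.02)[:,:2].astype(np.float32)
p=cv2.minEnclosingCircle(w);a=np.radians(2.7);d=np.array(p[0])-[.45,-.333]
print(p,d, d@[np.cos(a),np.sin(a)],d@[-np.sin(a),np.cos(a)])
"
```

```text
clock 21.05 pos [0.3505 0.3871 0.3217] F [-0.85 -0.59 -0.46] w 0.0852
[-0.1825, -0.0004, 0.1646] [-0.0, -0.0, 0.2]
((0.4643179178237915, -0.32343894243240356), 0.025031019002199173) [0.01431792 0.00956106] 0.014752410631762884 0.008875977307969471
```

View pics/q_s.png

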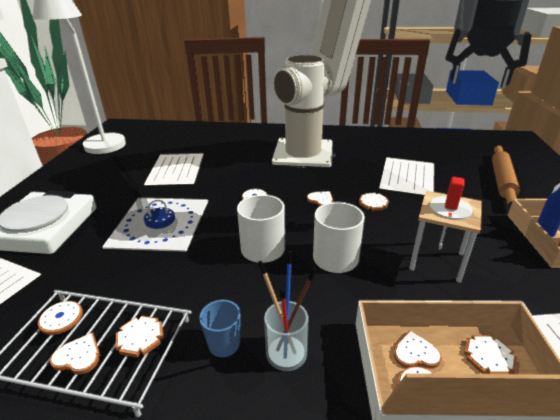

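View pics/q_t.png

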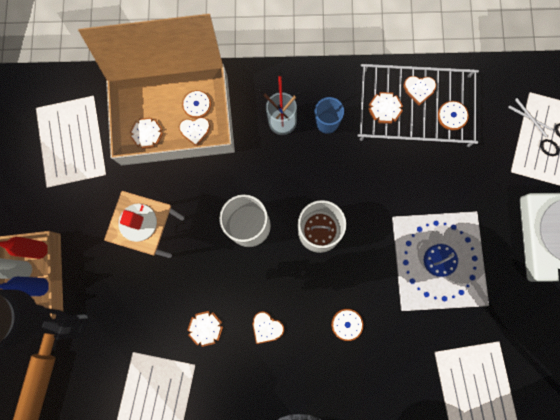

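View pics/q_hook.png

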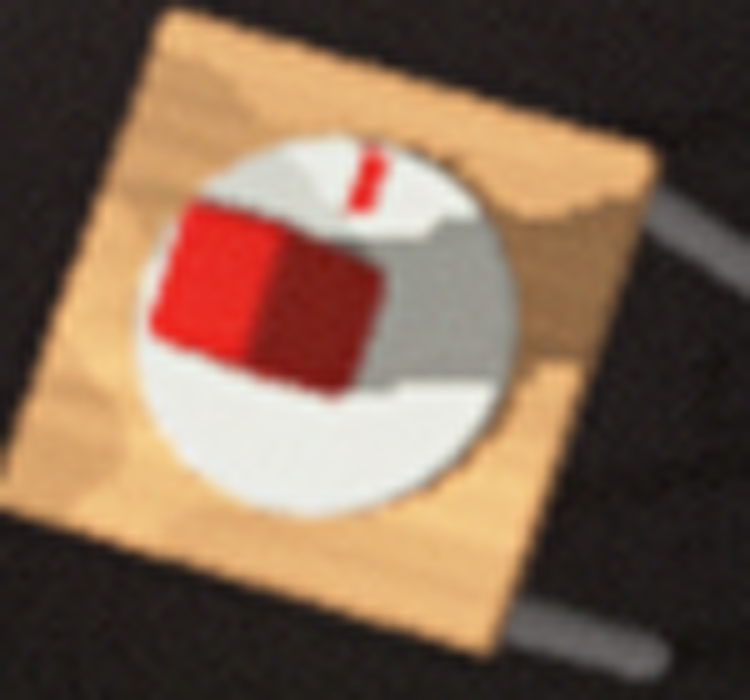

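The pictures show the stamp at (441,260), with the board centre near (440,260). The hook is back as it was, about 2 mm off, and the brown stamp is unmoved at (321,230). My disc mask was split by the loop: its fitted radius was 25 mm, not 38, so I disregard that fit. A direct reading from the pixel follows, then I hand in.

```bash
python3 -c "
from h import *
t=camera('top')
print(onplane(t,[[441,260]],.026)); o=bot.get_obs(); print(abs(o['joint_vel']).max())
print(bot.job_done())
"
```

```text
[[ 0.44884351 -0.33086919  0.026     ]]
0.018703243744874726
the job is handed in; nothing more can be done
None
```

I lifted the blue stamp out of its canister by the loop with the hook and set it down on the white board. Then I unhooked, hung the hook tool back in its stand, and handed the job in at about 21 s. The interface reports no verdict.

**Blue stamp:** It stands upright near the board centre. The top picture puts it at about (0.449, −0.331), against a board centre of (0.450, −0.333), so within about 3 mm. While it was lifted it hung level, its underside at about 0.17 m by the hook geometry, clear of the 0.115 m rim. The fingers held only the hook's handle.

**Hook tool:** It sits in the stand about 2 mm from where it started and upright. It seated with a brief upward force of about 10 N.

**Brown stamp and arm:** The brown stamp looks unmoved in its canister. The gripper is open and clear of everything.

**One check that failed:** My automatic disc fit for the final stamp position gave a radius of 25 mm instead of 38, because the loop split the colour mask. I dropped that fit, which read about 15 mm off centre (still within limits). I used the disc centre read from the picture instead.

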